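Open the latched gate of the reject cage

TASK

Open the reject cage: press its thumb lever down to lift the gravity latch bar out of its catch, swing the gate wide open towards you, then let go so that the bar drops back and the gate stays open. Work only by the thumb lever and the gate, keeping your fingers off the latch bar, never push on the cage harder than about 20 N, do not fling the gate, and leave the other parts where they stand.

Things in the scene. Friction and masses are not known exactly. Their poses are not given: they have to be found in the camera images.
- cage: Low cage of aluminium posts and clear panels on a grey base plate, 420 mm wide, 250 mm deep, fixed to the bench; it carries gate, latch and catch and bears at most 25 N from the hand. Origin: on the bench, in the closed gate's plane, midway along the width. x points into the cage (away from the robot), y along the shut gate towards the hinge, z up. Gate: 262 mm wide, 12 thick, top edge at 150 mm
- latch_post (a point): Centre of the top of the post (192 mm high) that bears the dark steel catch. The shut bar's round nose (12 mm) lies in the catch, 2 mm behind its front lip
- catch_plate (a point): Fixed point on that post where the catch is bolted, 134 mm up. The catch's height differs on every cage and is not reported: to clear the lip the nose must rise 6 to 34 mm (paddle centre down 4 to 22 mm); 3 mm more (paddle 2 mm) and it meets the catch's rigid roof, past which the lever cannot go. Outside the catch there is no roof. A gate that will not move is still behind the lip
- hinge (a point): Point on the gate's vertical hinge axis, 150 mm above the bench, fixed to the cage (axes as the cage)
- gate (a joint): Swing of the gate: 0 shut, grows as the free edge comes out towards the robot (clockwise from above, hinge at the left), stop at 1.6 rad. It stays where left; turning it takes about 0.1 N m. Latched, it has play of about 0.007 rad; from about 0.1 rad the bar is out of the catch. Faster than 2 rad/s is flinging
- thumb_lever (a joint): Rocker on the gate's near face, pivoted 170 mm from the hinge axis, 135 mm above the bench: 0 at rest (bar down), grows as the paddle goes down and the bar rises; its weight, 1 to 4 N at the paddle, brings it back. Paddle goes down 75 mm per rad, nose rises 115 mm per rad; own stop at 0.45 rad
- paddle (a point): Centre of the top face of the thumb lever's steel paddle, 95 mm from the hinge along the gate, 34 mm in front of the gate's mid-plane, 155 mm above the bench at rest. Paddle 44 mm deep (across the gate), 46 long, 5 thick; along its outer edge stands a rim 17 mm high, 4 thick, by which a fingertip can pull the gate. Moves with lever and gate; at rest axes as the cage
- latch_bar: Steel latch bar, 8 by 12 mm, the other arm of the rocker, reaching 121 mm from the pivot away from the hinge. Origin: on the pivot axis. Not to be touched
- casting_a_mid (a point): Aluminium casting, 60 by 45 by 49 mm, loose on the cage floor; point 25 mm above its underside. Bystander
- casting_b_mid (a point): A second such casting, loose on the cage floor; point 25 mm above its underside. Bystander
- magnet_stand_mid (a point): Magnetic stand: 50 by 45 by 50 mm block with a rod, 137 mm tall, on the bench to the right of the cage; centre of the block. Bystander

How it is judged (in metres and radians):
On the way, in this order (a step that is already met when the one before it is completed fails the run):
1. the thumb lever is pressed while the gate is still in its catch (value of joint thumb_lever above 0.045 rad and value of joint gate below 0.03 rad), for 0.05 s.
2. the gate is out of its catch (value of joint gate above 0.15 rad), for 0.05 s.
At the end, for the whole second after the job is handed in: the gate stands open by at least 1.15 rad (66 degrees), at rest, and the latch bar has dropped back to its rest (lever within 0.03 rad of 0) (value of joint gate above 1.15 rad and velocity of joint gate between -0.05 and 0.05 rad/s and value of joint thumb_lever below 0.03 rad); the robot touches nothing.
It fails at once if the cage, gate or latch is pushed with more than 25 N (contact force between any of the fingers, the arm and cage above 25 N).
It fails at once if the latch bar itself is touched (contact force between any of the fingers, the arm and latch_bar above 0.5 N).
It fails at once if the gate is flung (faster than 2 rad/s) (velocity of joint gate above 2 rad/s or velocity of joint gate below -2 rad/s).
It fails at once if a bystander is moved by more than 20 mm (distance of any of casting_a_mid, casting_b_mid, magnet_stand_mid from where it was at the start of the episode above 0.02 m).
It also fails if it takes over 69 s, if anything falls off the work surface, if the arm or the gripper's body presses on something with over 40 N, if the wrist force passes 120 N, or if a joint passes its speed limit or range.

ROBOT

A 6-joint arm with a two-finger parallel gripper is mounted at the origin on the work surface. World frame = base frame: x ahead of the robot, y to its left, z up, the work surface at z = 0. Lengths are in mm, angles in rad, forces in N, time in s.
With the tool pointing down it reaches from about 375 to 975 mm from the base axis. Payload 3.8 kg.
Tool frame: the origin (TCP) lies at the very end of the fingers, on their centre line; the grasp point (between the pads) lies 19 mm behind it (grip_point_offset is the distance from the TCP to the grasp point, in mm); x points along the fingers, z is the direction in which the jaws open and shut, and the axes are right-handed (so a half turn about x gives the same grasp; the last joint's range is limited). The gripper opens to 88 mm and grips with 3 to 60 N. Pads are 18 mm wide; open, the fingers measure 123 mm over their backs; the gripper's body (75 mm by 187 mm) begins 45 mm behind the grasp point.
Start: joints at [1.169, 0.264, 1.604, -0, 1.274, -0.037], TCP at [240.812, 630.577, 205.106] pointing down, gripper open.
Joint ranges: [-2.63, 2.63], [-0.94, 2.18], [0.31, 2.57], [-1.31, 4.45], [0, 2.66], [-2.55, 2.55]. Speed limits (rad/s): [2.57, 2.57, 3.14, 3.14, 3.14, 3.14].

INTERFACE

Orientations are given as a unit quaternion [x, y, z, w].
In Python, from cell import read_state, snapshot, camera_info, close_job, grip_point_offset gives the robot as it stands. The module is installed in compiled form; this text tells all that it offers.
- The arm moves only by the shell command python3 -m pendant 'ROWS' [FORCE]. ROWS is JSON, a list of rows, each an object of numbers: "tx", "ty", "tz": the shift along the tool's x, y, z in m; "twist": the turn about the tool's x in degrees; "claw": the finger opening in m, from 0 to 0.0881. In form: [{"tx": .., "ty": .., "tz": .., "twist": .., "claw": ..}, ...]. A call has 1 to 8 rows; each row shifts and turns the commanded pose from where the row before left it, along the tool's axes as they then stand; what a row does not reach is not made up. A row lasts 1/8 s, in which the tool goes at most 62.5 mm and 10.7 degrees, less where a joint would pass 70% of its speed; a pose out of reach is approached as far as the arm can. A call with a gripper value outside its range is refused whole. The fingers move at their own pace and stop on an object; FORCE is the grip in N (left out, the last holds). Time passes only in rows, so rows that do not move let the fingers close. It gives the time, the measured TCP pose, the force and the opening at its end, in the units of the state.
- read_state(): the state, without advancing time (a new reading comes with each control period).
- snapshot(name): name is "side" or "top"; returns the picture (480x640x3 uint8, blue, green, red); there is no depth.
- camera_info(name): a dict with "intrinsics" (3x3 intrinsics, pixels), "k1" (the pictures are not rectified: a ray, as slopes to the right and down, at radius r is drawn at 1 + k1 r^2 times it, then the intrinsics apply), "rvec" (rotation vector, rad) and "tvec" (3), from world to camera coordinates, as OpenCV has them. Camera axes: x right, y down, z forward; pixel columns grow to the right and rows downward; lengths in mm; the calibration is good to about 2 mm. A picture is of the moment at which its call begins. camera_info takes no time and is no camera call.
- close_job(): hands the job in, once; it reports no verdict.
The state is a dict: "t": time; "q": joint angles; "dq": joint speeds; "joint_efforts": joint torques, N m; "position": TCP position; "eef_rot": TCP orientation; "contact_force": force on the tool from outside, world axes, zero at the start; "ft_torque": the same for the moment, N m; "width": finger opening in mm.
Only numpy, scipy, OpenCV 4.12 (cv2) and the standard library are available. Lean on these libraries where they do the work, as an engineer would, in place of code of your own. Each camera call takes 0.05 s, during which the arm holds its last target. There are 200 camera calls.

## Working session

There is one attempt and no reset: what is moved stays moved. The work goes in short steps, Python scripts to look and compute and a shell command to move; the robot and the scene stay as the last step left them, time stands still between calls to the robot, and variables do not carry over. Pictures are saved under pics/ and viewed, about 8 in all and at most 12, crops included, and the job is handed in when it is done.

```bash
mkdir -p pics; python3 - <<'E'
from cell import *
import cv2
for n in("side","top"):
    cv2.imwrite(f"pics/{n}0.png",snapshot(n)); c=camera_info(n); print(n,c)
s=read_state(); print(s, grip_point_offset)
E
```

```text
side {'intrinsics': array([[599.46996873,   0.        , 314.83030714],
       [  0.        , 599.46996873, 239.46363137],
       [  0.        ,   0.        ,   1.        ]]), 'k1': 0.006235110671365208, 'rvec': array([ 2.19224229, -0.39639433,  0.21498091]), 'tvec': array([-592.89994925,  143.45028691, 1326.78457917])}
top {'intrinsics': array([[480.62017242,   0.        , 314.94142769],
       [  0.        , 480.62017242, 235.28994381],
       [  0.        ,   0.        ,   1.        ]]), 'k1': -0.027208356455586846, 'rvec': array([ 2.1628014 , -2.1850977 ,  0.13499627]), 'tvec': array([-115.38785739,  613.64603175,  983.09185271])}
{'t': 0.1, 'q': array([ 1.16912057e+00,  2.64678906e-01,  1.60520053e+00, -1.95642950e-05,
        1.27369590e+00, -3.68977294e-02]), 'dq': array([ 0.00095318, -0.00284413, -0.00130405,  0.00066714, -0.00013923,
       -0.00191281]), 'joint_efforts': array([ 4.18617483e-04, -5.03617859e+01, -3.58068895e+01,  7.31151318e-02,
        2.33818410e-02, -8.81260462e-05]), 'position': array([240.53747965, 629.9483768 , 203.93176658]), 'eef_rot': array([-0.40139988,  0.58298297,  0.40063677,  0.58180681]), 'contact_force': array([-0.54211957,  0.61359784,  0.66681543]), 'ft_torque': array([-0.03591168, -0.05265866,  0.03428288]), 'width': 88.12288595570705} 18.700000000000003
```

View pics/side0.png

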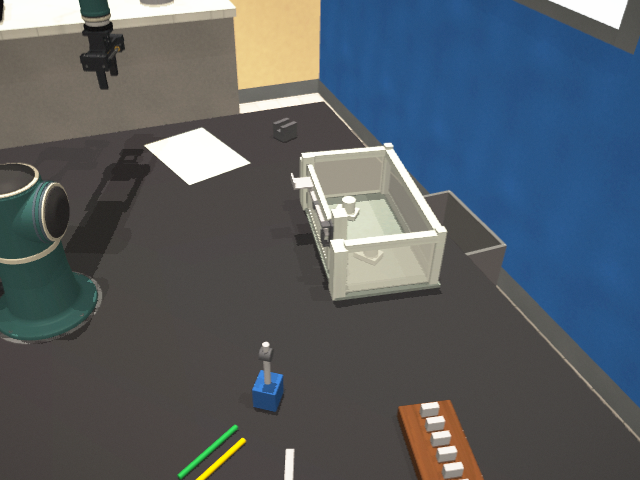

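View pics/top0.png

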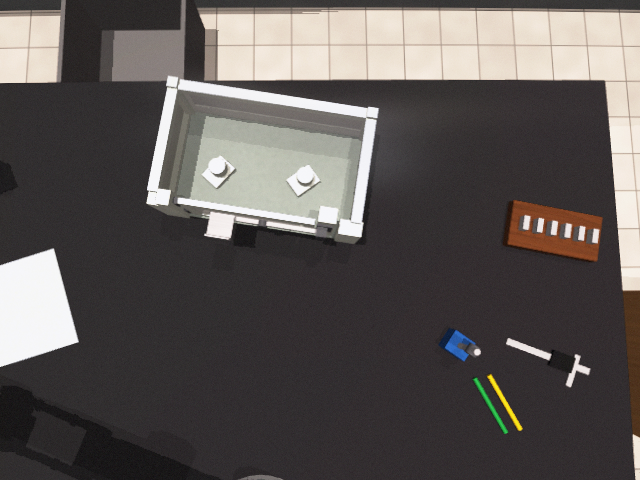

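The side view shows the cage gate facing the robot, with the paddle at about (302,182) and the latch post at about (340,215). In the top view the paddle is at about (220,226), the latch post at about (328,214), the hinge corner at about (160,198), and the right corner post at about (350,228). I'll enlarge both.

```bash
python3 - <<'E'
import cv2,numpy as np
a=cv2.imread("pics/top0.png")[150:260,140:380]; b=cv2.imread("pics/side0.png")[140:300,280:400]
a=cv2.resize(a,None,fx=3.3,fy=3.3,interpolation=cv2.INTER_CUBIC)
cv2.imwrite("pics/topc.png",a)
cv2.imwrite("pics/sidec.png",cv2.resize(b,None,fx=3.7,fy=3.7,interpolation=cv2.INTER_CUBIC))
E
cat > h.py <<'E'
import numpy as np,cv2
from cell import *
def ray(n,uv):
    c=camera_info(n);K=c["intrinsics"];R=cv2.Rodrigues(c["rvec"])[0]
    d=np.array([c["k1"],0,0,0,0.])
    p=cv2.undistortPoints(np.array([[uv]],float),K,d)[0,0]
    return -R.T@c["tvec"], R.T@np.array([*p,1])
def onz(n,uv,z):
    o,d=ray(n,uv); return o+d*(z-o[2])/d[2]
def proj(n,P):
    c=camera_info(n);return cv2.projectPoints(np.array(P,float).reshape(-1,3),c["rvec"],c["tvec"],c["intrinsics"],np.array([c["k1"],0,0,0,0.]))[0][:,0]
def tri(a,b):
    (o,d),(p,e)=ray("top",a),ray("side",b)
    s=np.linalg.lstsq(np.c_[d,-e],p-o,rcond=None)[0]
    x,y=o+s[0]*d,p+s[1]*e
    return (x+y)/2,np.linalg.norm(x-y)
E
```

```text
(no output)
```

View pics/topc.png

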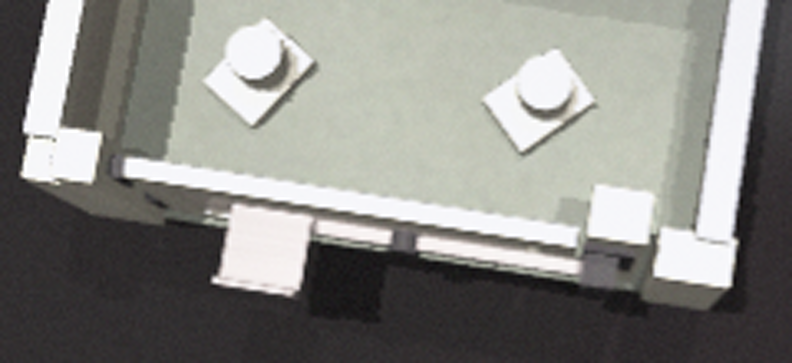

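View pics/sidec.png

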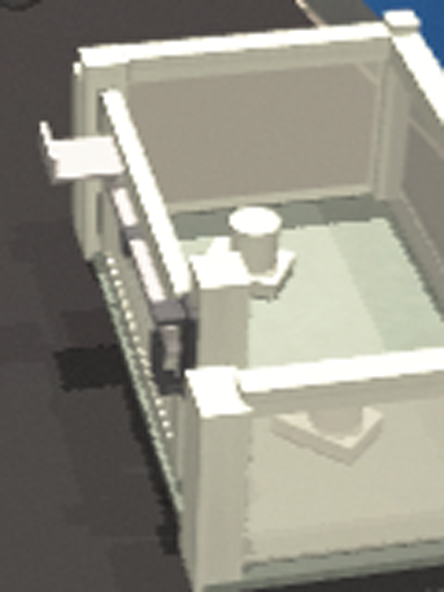

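The crops show the paddle with its rim at the outer edge (top crop: rim from (213,282) to (297,294)). The gate top edge runs from (115,168) to (580,236) and the latch-post top is centred at (620,213).

```bash
python3 - <<'E'
from h import *
f=lambda u,v:(140+(u+.5)/3.3-.5,150+(v+.5)/3.3-.5)
T=lambda u,v,z:onz("top",f(u,v),z)
post=T(620,213,192); g0=T(120,168,150); g1=T(578,237,150)
print("post",post,"g0",g0,"g1",g1,np.linalg.norm(g1-g0))
d=(g0-g1)[:2];print("y dir angle",np.degrees(np.arctan2(d[1],d[0])))
for n,p,z in [("rimL",(213,282),172),("rimR",(297,294),172),("padL",(230,207),155),("padR",(314,217),155),("left post",(60,155),152),("rightpost",(697,255),152),("pivot",(403,240),140)]: print(n,T(*p,z))
gs=lambda u,v:(280+(u+.5)/3.7-.5,140+(v+.5)/3.7-.5)
print("post tri",tri(f(620,213),gs(218,268)))
print("rim far tri",tri(f(213,282),gs(42,124)))
E
```

```text
post [ 633.25958969 -141.96390644  192.        ] g0 [668.17547702 141.30952064 150.        ] g1 [ 626.04558959 -119.70131008  150.        ] 264.3890715767774
y dir angle 80.83094227942644
rimL [599.78667125  82.61839838 172.        ]
rimR [592.68625131  36.19768709 172.        ]
padL [644.28850454  77.23143228 155.        ]
padR [638.13256733  29.67456344 155.        ]
left post [675.64709385 175.13396521 152.        ]
rightpost [ 614.85366298 -187.17536641  152.        ]
pivot [626.58112804 -19.25294563 140.        ]
post tri (array([ 632.86544465, -141.83722104,  192.06231589]), np.float64(0.7983177367662553))
rim far tri (array([600.87775864,  83.10136037, 168.72153695]), np.float64(1.5215989511505659))
```

```bash
cat > w.py <<'E'
from h import *
from scipy.spatial.transform import Rotation as Ro
import sys
yc=np.array([.1594,.9872,0]); xc=np.array([.9872,-.1594,0]); H=np.array([667,144,150.])
def gat(a):  # gate axes at swing a (clockwise): along-gate away from hinge, outward normal
    R=Ro.from_rotvec([0,0,-a]).as_matrix(); return R@-yc, R@-xc
def show(target=None,a=0):
    s=read_state();R=Ro.from_quat(s["eef_rot"]).as_matrix();p=s["position"]
    al,n=gat(a)
    e=np.degrees(np.arctan2(*( np.cross(R[:,2],yc)[2], R[:,2]@yc)))
    d=p-H
    print("t%.2f"%s["t"],"p",p.round(1),"F",s["contact_force"].round(1),"w",round(s["width"],1),"q",s["q"].round(2),"ang z->yc (ccw)",e.round(1),"along/out/z",(d@al).round(1),(d@n).round(1),p[2].round(1))
    if target is not None: print("tool shift mm",(R.T@(np.array(target)-p)).round(1))
    return R
if __name__=="__main__":
    t=eval(sys.argv[1]) if len(sys.argv)>1 else None
    print(show(t).round(3))
E
python3 - <<'E'
from w import *
al,n=gat(0); t=H+95*al+38*n; t[2]=225; print(t); print(show(t).round(3))
E
```

```text
[614.3434  56.2732 225.    ]
t0.10 p [240.5 629.9 203.9] F [-0.5  0.6  0.7] w 88.1 q [ 1.17  0.26  1.61 -0.    1.27 -0.04] ang z->yc (ccw) 11.7 along/out/z -411.8 498.5 203.9
tool shift mm [ -20.3 -553.9 -402.6]
[[-0.001 -0.934  0.357]
 [-0.002  0.357  0.934]
 [-1.     0.    -0.002]]
```

```bash
python3 -m pendant '[{"tx":-0.022,"claw":0},{"ty":-0.04,"tz":-0.029},{"ty":-0.04,"tz":-0.029},{"ty":-0.04,"tz":-0.029},{"ty":-0.04,"tz":-0.029},{"ty":-0.04,"tz":-0.029},{"ty":-0.04,"tz":-0.029},{"ty":-0.04,"tz":-0.029}]' 5
python3 w.py '[614.3,56.3,225]'
```

```text
t0.10 p [240.5 629.9 203.9] F [-0.5  0.6  0.7] w 88.1 q [ 1.17  0.26  1.61 -0.    1.27 -0.04] ang z->yc (ccw) 11.7 along/out/z -411.8 498.5 203.9
tool shift mm [ -20.3 -553.8 -402.6]
[[-0.001 -0.934  0.357]
 [-0.002  0.357  0.934]
 [-1.     0.    -0.002]]invalid input at $[0]: expected keys tx, ty, tz, twist, claw
```

All keys are required in each row.

```bash
python3 -m pendant '[{"tx":-0.022,"ty":0,"tz":0,"twist":0,"claw":0},{"tx":0,"ty":-0.04,"tz":-0.029,"twist":0,"claw":0},{"tx":0,"ty":-0.04,"tz":-0.029,"twist":0,"claw":0},{"tx":0,"ty":-0.04,"tz":-0.029,"twist":0,"claw":0},{"tx":0,"ty":-0.04,"tz":-0.029,"twist":0,"claw":0},{"tx":0,"ty":-0.04,"tz":-0.029,"twist":0,"claw":0},{"tx":0,"ty":-0.04,"tz":-0.029,"twist":0,"claw":0},{"tx":0,"ty":-0.04,"tz":-0.029,"twist":0,"claw":0}]' 5
python3 w.py '[614.3,56.3,225]'
```

```text
t: 1.1
position: [430.4, 339.4, 226.6]
eef_rot: [-0.401, 0.583, 0.401, 0.582]
contact_force: [0.4, 0.8, 0.3]
width: 10.2
t1.10 p [430.4 339.4 226.6] F [0.4 0.8 0.3] w 10.2 q [ 0.62  0.01  1.85 -0.    1.28 -0.58] ang z->yc (ccw) 11.7 along/out/z -155.2 264.8 226.6
tool shift mm [   1.7 -272.8 -198.9]
[[-0.    -0.934  0.357]
 [-0.     0.357  0.934]
 [-1.     0.    -0.001]]
```

```bash
python3 -m pendant '[{"tx":0,"ty":-0.039,"tz":-0.0284,"twist":0,"claw":0},{"tx":0,"ty":-0.039,"tz":-0.0284,"twist":0,"claw":0},{"tx":0,"ty":-0.039,"tz":-0.0284,"twist":0,"claw":0},{"tx":0,"ty":-0.039,"tz":-0.0284,"twist":0,"claw":0},{"tx":0,"ty":-0.039,"tz":-0.0284,"twist":0,"claw":0},{"tx":0,"ty":-0.039,"tz":-0.0284,"twist":0,"claw":0},{"tx":0,"ty":-0.039,"tz":-0.0284,"twist":0,"claw":0},{"tx":0,"ty":0,"tz":0,"twist":-10,"claw":0}]' 
python3 -m pendant '[{"tx":0,"ty":0,"tz":0,"twist":-1.7,"claw":0},{"tx":0,"ty":0,"tz":0,"twist":0,"claw":0}]'
python3 w.py '[614.3,56.3,200]'
python3 - <<'E'
from h import *
a=snapshot("top");b=snapshot("side")
a=cv2.resize(a[150:260,150:270],None,fx=3.6,fy=3.6,interpolation=cv2.INTER_CUBIC)
b=cv2.resize(b[100:210,260:360],None,fx=3.6,fy=3.6,interpolation=cv2.INTER_CUBIC)
cv2.imwrite("pics/m1.png",np.hstack([a,b]))
E
```

```text
t: 2.1
position: [615.2, 54.8, 226.2]
eef_rot: [-0.45, 0.546, 0.45, 0.545]
contact_force: [-1.1, 0.7, 0.2]
width: 0.3
t: 2.35
position: [613.6, 58.3, 226.7]
eef_rot: [-0.458, 0.539, 0.458, 0.539]
contact_force: [-0.3, -0.9, -0.1]
width: 0.5
t2.35 p [613.6  58.3 226.7] F [-0.3 -0.9 -0.1] w 0.5 q [ 0.05  0.14  1.71  0.    1.29 -1.35] ang z->yc (ccw) 0.1 along/out/z 93.1 39.0 226.7
tool shift mm [26.7 -1.  -1.9]
[[-0.001 -0.987  0.162]
 [ 0.     0.162  0.987]
 [-1.     0.001 -0.   ]]
```

View pics/m1.png

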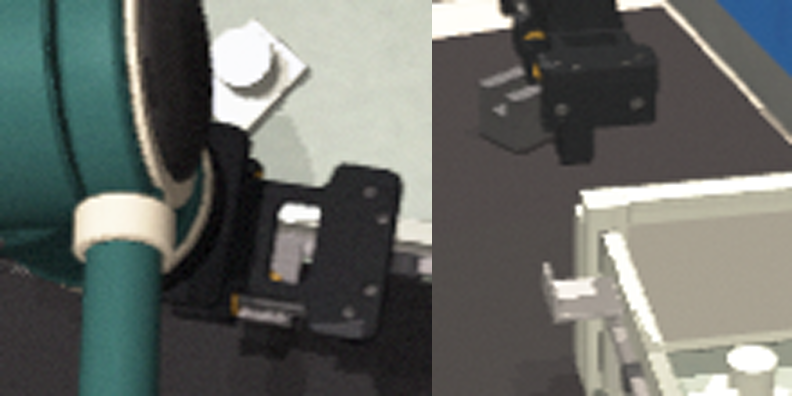

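The picture shows the closed fingers above the paddle: fingertip at crop (575,158), paddle below it with the rim at (547,265). Next I go down to just above the paddle.

```bash
python3 -c "
from h import *
s=read_state();print(proj('side',[s['position']]))"
python3 -m pendant '[{"tx":0.03,"ty":0,"tz":-0.001,"twist":0,"claw":0},{"tx":0.02,"ty":0,"tz":-0.001,"twist":0,"claw":0},{"tx":0.012,"ty":0,"tz":0,"twist":0,"claw":0},{"tx":0,"ty":0,"tz":0,"twist":0,"claw":0},{"tx":0,"ty":0,"tz":0,"twist":0,"claw":0}]'
python3 w.py '[614.3,56.3,155]'; sleep 0.1; python3 -m pendant '[{"tx":0,"ty":0,"tz":0,"twist":0,"claw":0}]'
```

```text
[[298.95852142 155.89126442]]
t: 3.08
position: [614.4, 56.0, 165.9]
eef_rot: [-0.459, 0.538, 0.458, 0.539]
contact_force: [-0.2, 0.2, 0.2]
width: 0.7
t3.08 p [614.4  56.  165.9] F [-0.2  0.2  0.2] w 0.7 q [ 0.05  0.18  1.78 -0.    1.18 -1.36] ang z->yc (ccw) 0.0 along/out/z 95.2 37.9 165.9
tool shift mm [10.9  0.1  0.2]
[[ 0.001 -0.987  0.16 ]
 [ 0.     0.16   0.987]
 [-1.    -0.001  0.   ]]
t: 3.2
position: [614.6, 56.0, 166.3]
eef_rot: [-0.459, 0.538, 0.458, 0.539]
contact_force: [0.8, 0.0, 0.2]
width: 0.6
```

The projected TCP row (156) and the tip I saw (144) disagree, so I look again before touching anything.

```bash
python3 - <<'E'
from h import *
b=snapshot("side")
print(proj('side',[read_state()['position']]))
b=cv2.resize(b[110:210,260:360],None,fx=6,fy=6,interpolation=cv2.INTER_CUBIC)
b=np.clip((b/255.)**.5*255,0,255).astype('uint8')
cv2.imwrite("pics/m2.png",b)
E
```

```text
[[299.68338985 178.55195228]]
```

View pics/m2.png

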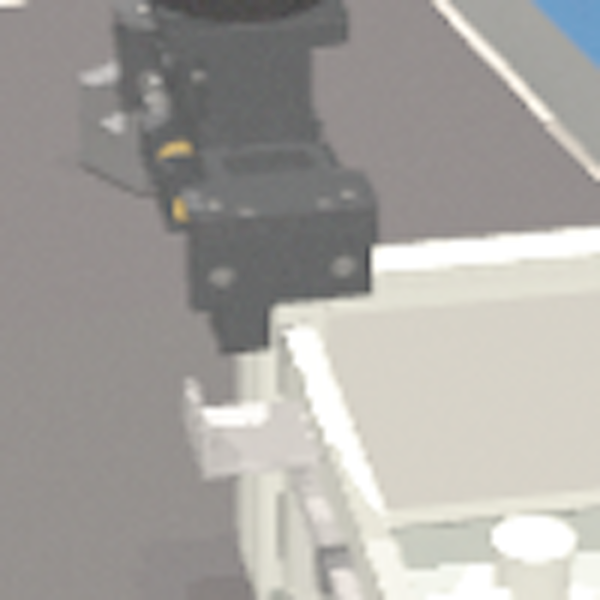

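```bash
python3 - <<'E'
from h import *
print(proj('side',[[240.5,630,204],[614.4,56,166],[614.4,56,186],[617,56,155],[600,83,172],[593,36,172],[650,55,150]]).round(1))
b=cv2.imread("pics/side0.png")[20:110,60:150]
b=cv2.resize(b,None,fx=5,fy=5,interpolation=cv2.INTER_CUBIC)
b=np.clip((b/255.)**.5*255,0,255).astype('uint8')
cv2.imwrite("pics/m3.png",b)
E
```

```text
[[111.5  92.5]
 [299.7 178.6]
 [299.6 171.5]
 [300.7 182.3]
 [290.3 172.1]
 [294.  182.2]
 [313.5 181.9]]
```

View pics/m3.png

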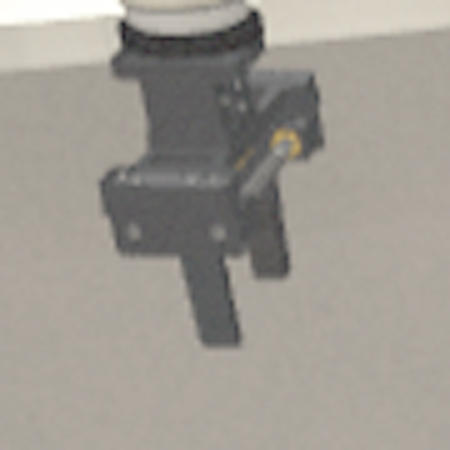

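```bash
python3 - <<'E'
from w import *
c=np.array([614.4,56,166])
for dz in(64,90):
  for hy in (62,94):
    print(dz,hy,proj('side',[c+[0,0,dz]-hy*yc+k*37*xc for k in(-1,1)]).round(1).tolist())
for hy in(0,-17.5):
  print(hy,proj('side',[c+hy*yc+k*9*xc for k in(-1,1)]+[c+hy*yc+k*9*xc+[0,0,25] for k in(-1,1)]).round(1).tolist())
E
```

```text
64 62 [[288.5, 170.0], [320.5, 167.0]]
64 94 [[290.9, 177.3], [323.5, 174.1]]
90 62 [[288.4, 159.9], [320.8, 156.9]]
90 94 [[290.8, 167.1], [323.8, 164.0]]
0 [[296.0, 179.0], [303.3, 178.3], [295.9, 170.0], [303.3, 169.3]]
-17.5 [[297.3, 182.8], [304.7, 182.0], [297.2, 173.7], [304.7, 173.0]]
```

```bash
python3 - <<'E'
from w import *
c=np.array([613.6,58.3,226.7])
for dz in(64,110,140):
    p=proj('top',[c+[0,0,dz]+h*yc+k*37*xc for h in(-94,0,94) for k in(-1,0,1)]); print(dz,((p-[150,150])*3.6).round(0).tolist())
E
```

```text
64 [[391.0, 361.0], [405.0, 277.0], [418.0, 195.0], [179.0, 328.0], [193.0, 246.0], [208.0, 163.0], [-33.0, 296.0], [-17.0, 214.0], [-1.0, 132.0]]
110 [[380.0, 352.0], [395.0, 264.0], [409.0, 176.0], [154.0, 318.0], [170.0, 230.0], [185.0, 142.0], [-71.0, 284.0], [-54.0, 196.0], [-37.0, 109.0]]
140 [[372.0, 346.0], [387.0, 253.0], [402.0, 162.0], [136.0, 310.0], [152.0, 218.0], [169.0, 127.0], [-99.0, 274.0], [-81.0, 183.0], [-63.0, 93.0]]
```

The top view confirms the gripper's x and y, so the tip is on the paddle line. The tip may just look about 25 mm higher than reported. I go down carefully on force, one small call at a time.

```bash
python3 -m pendant '[{"tx":0.003,"ty":0,"tz":0,"twist":0,"claw":0},{"tx":0.003,"ty":0,"tz":0,"twist":0,"claw":0},{"tx":0.002,"ty":0,"tz":0,"twist":0,"claw":0},{"tx":0,"ty":0,"tz":0,"twist":0,"claw":0}]'; python3 -m pendant '[{"tx":0.002,"ty":0,"tz":0,"twist":0,"claw":0},{"tx":0,"ty":0,"tz":0,"twist":0,"claw":0}]';python3 -m pendant '[{"tx":0.002,"ty":0,"tz":0,"twist":0,"claw":0},{"tx":0,"ty":0,"tz":0,"twist":0,"claw":0}]'
```

```text
t: 3.75
position: [613.5, 55.9, 156.7]
eef_rot: [-0.458, 0.539, 0.458, 0.538]
contact_force: [0.1, 0.1, -0.3]
width: 0.5
t: 4.0
position: [613.7, 56.0, 154.9]
eef_rot: [-0.458, 0.539, 0.458, 0.538]
contact_force: [-0.1, -0.7, -0.7]
width: 0.6
t: 4.25
position: [613.6, 56.0, 152.9]
eef_rot: [-0.458, 0.539, 0.458, 0.538]
contact_force: [-0.0, -0.3, 0.3]
width: 0.6
```

```bash
for i in 1 2; do :; done; python3 -m pendant '[{"tx":0.002,"ty":0,"tz":0,"twist":0,"claw":0},{"tx":0,"ty":0,"tz":0,"twist":0,"claw":0}]';python3 -m pendant '[{"tx":0.002,"ty":0,"tz":0,"twist":0,"claw":0},{"tx":0,"ty":0,"tz":0,"twist":0,"claw":0}]'; python3 - <<'E'
from h import *
b=snapshot("side"); print(read_state()['contact_force'])
b=cv2.resize(b[110:210,260:360],None,fx=6,fy=6,interpolation=cv2.INTER_CUBIC)
cv2.imwrite("pics/m4.png",np.clip((b/255.)**.5*255,0,255).astype('uint8'))
E
```

```text
t: 4.5
position: [613.6, 55.9, 150.9]
eef_rot: [-0.458, 0.539, 0.458, 0.538]
contact_force: [-0.2, -0.2, 0.4]
width: 0.6
t: 4.75
position: [613.6, 56.0, 148.9]
eef_rot: [-0.458, 0.539, 0.458, 0.538]
contact_force: [-0.6, -1.2, 0.7]
width: 0.3
[ 0.0295076   0.62373897 -0.82798672]
```

View pics/m4.png

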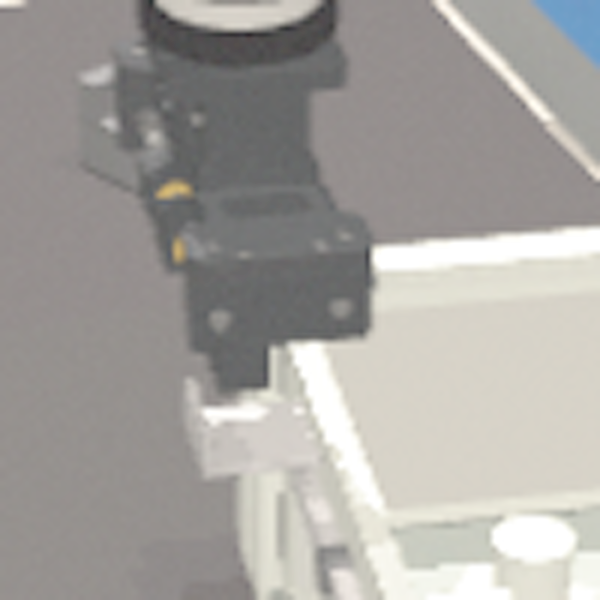

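The tip is visible at crop (245,388), still above the paddle (top face between rows 400 and 465). The force is zero, so I keep going down.

```bash
python3 -m pendant '[{"tx":0.002,"ty":0,"tz":0,"twist":0,"claw":0},{"tx":0.002,"ty":0,"tz":0,"twist":0,"claw":0},{"tx":0,"ty":0,"tz":0,"twist":0,"claw":0}]' | grep -E "pos|forc"; python3 -m pendant '[{"tx":0.002,"ty":0,"tz":0,"twist":0,"claw":0},{"tx":0.002,"ty":0,"tz":0,"twist":0,"claw":0},{"tx":0,"ty":0,"tz":0,"twist":0,"claw":0}]' | grep -E "pos|forc"
```

```text
position: [613.5, 56.0, 144.8]
contact_force: [-0.0, -0.4, -0.2]
position: [613.5, 55.9, 140.8]
contact_force: [-0.8, 0.4, 1.0]
```

```bash
python3 -m pendant '[{"tx":0.002,"ty":0,"tz":0,"twist":0,"claw":0},{"tx":0.002,"ty":0,"tz":0,"twist":0,"claw":0},{"tx":0,"ty":0,"tz":0,"twist":0,"claw":0}]' | grep -E "pos|forc"
```

```text
position: [613.5, 56.0, 136.8]
contact_force: [-0.2, 0.8, -0.3]
```

```bash
python3 -m pendant '[{"tx":0.002,"ty":0,"tz":0,"twist":0,"claw":0},{"tx":0,"ty":0,"tz":0,"twist":0,"claw":0}]' | grep -E "pos|forc"; python3 -m pendant '[{"tx":0.002,"ty":0,"tz":0,"twist":0,"claw":0},{"tx":0,"ty":0,"tz":0,"twist":0,"claw":0}]' | grep -E "pos|forc"; python3 -m pendant '[{"tx":0.002,"ty":0,"tz":0,"twist":0,"claw":0},{"tx":0,"ty":0,"tz":0,"twist":0,"claw":0}]' | grep -E "pos|forc"; python3 -m pendant '[{"tx":0.002,"ty":0,"tz":0,"twist":0,"claw":0},{"tx":0,"ty":0,"tz":0,"twist":0,"claw":0}]' | grep -E "pos|forc"
```

```text
position: [613.6, 56.0, 134.9]
contact_force: [0.1, 0.6, -1.0]
position: [613.6, 55.9, 132.9]
contact_force: [1.0, 0.2, -0.1]
position: [613.6, 55.9, 130.9]
contact_force: [-0.0, -0.5, -0.1]
position: [613.6, 55.9, 128.8]
contact_force: [-0.3, -0.1, -0.7]
```

```bash
python3 -m pendant '[{"tx":0.002,"ty":0,"tz":0,"twist":0,"claw":0},{"tx":0,"ty":0,"tz":0,"twist":0,"claw":0}]' | grep -E "pos|forc"; python3 -m pendant '[{"tx":0.002,"ty":0,"tz":0,"twist":0,"claw":0},{"tx":0,"ty":0,"tz":0,"twist":0,"claw":0}]' | grep -E "pos|forc"; python3 -m pendant '[{"tx":0,"ty":0,"tz":0,"twist":0,"claw":0}]' | grep -E "forc";  python3 - <<'E'
from h import *
b=snapshot("side"); print(read_state()['contact_force'])
b=cv2.resize(b[110:210,260:360],None,fx=6,fy=6,interpolation=cv2.INTER_CUBIC)
cv2.imwrite("pics/m5.png",np.clip((b/255.)**.5*255,0,255).astype('uint8'))
E
```

```text
position: [613.6, 55.9, 126.9]
contact_force: [-0.6, -0.3, 0.4]
position: [613.6, 55.9, 124.9]
contact_force: [-0.1, 0.2, -0.4]
contact_force: [0.1, 0.0, 0.4]
[-0.25675159  0.26810376  0.85567589]
```

View pics/m5.png

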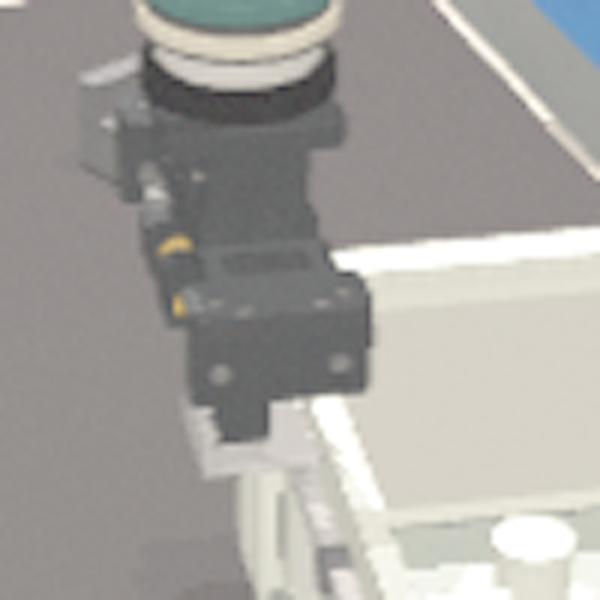

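The tip is at crop row 440 and the paddle's near corner is unmoved at (208,478), so about 8 mm remain.

```bash
python3 -m pendant '[{"tx":0.002,"ty":0,"tz":0,"twist":0,"claw":0},{"tx":0.002,"ty":0,"tz":0,"twist":0,"claw":0},{"tx":0,"ty":0,"tz":0,"twist":0,"claw":0}]' | grep -E "pos|forc"; python3 -m pendant '[{"tx":0.002,"ty":0,"tz":0,"twist":0,"claw":0},{"tx":0,"ty":0,"tz":0,"twist":0,"claw":0}]' | grep -E "pos|forc"; python3 -m pendant '[{"tx":0.002,"ty":0,"tz":0,"twist":0,"claw":0},{"tx":0,"ty":0,"tz":0,"twist":0,"claw":0}]' | grep -E "pos|forc"
```

```text
position: [613.8, 56.0, 121.2]
contact_force: [-0.2, 0.0, 0.8]
position: [614.1, 56.3, 119.3]
contact_force: [-0.7, 2.5, 1.3]
position: [614.0, 56.1, 117.1]
contact_force: [-0.1, 1.7, 2.7]
```

```bash
 python3 -m pendant '[{"tx":0.001,"ty":0,"tz":0,"twist":0,"claw":0},{"tx":0,"ty":0,"tz":0,"twist":0,"claw":0}]' | grep -E "pos|forc"; python3 -m pendant '[{"tx":0.001,"ty":0,"tz":0,"twist":0,"claw":0},{"tx":0,"ty":0,"tz":0,"twist":0,"claw":0}]' | grep -E "pos|forc"; python3 -m pendant '[{"tx":0,"ty":0,"tz":0,"twist":0,"claw":0}]' | grep -E "forc"; python3 -m pendant '[{"tx":0,"ty":0,"tz":0,"twist":0,"claw":0}]' | grep -E "forc"
```

```text
position: [613.9, 56.0, 116.1]
contact_force: [0.7, 1.7, 2.1]
position: [613.8, 55.9, 115.0]
contact_force: [1.3, 1.4, 1.8]
contact_force: [0.4, 1.7, 1.6]
contact_force: [1.7, 1.9, 1.6]
```

Contact came at z≈121 with about 2 N, which fits the lever's weight. I continue until the roof shows as a rise in force.

```bash
 python3 -m pendant '[{"tx":0.001,"ty":0,"tz":0,"twist":0,"claw":0},{"tx":0,"ty":0,"tz":0,"twist":0,"claw":0}]' | grep -E "pos|forc"; python3 -m pendant '[{"tx":0.001,"ty":0,"tz":0,"twist":0,"claw":0},{"tx":0,"ty":0,"tz":0,"twist":0,"claw":0}]' | grep -E "pos|forc"; 
```

```text
position: [613.7, 56.0, 114.0]
contact_force: [0.2, 1.5, 1.5]
position: [613.8, 56.1, 113.2]
contact_force: [0.3, 3.2, 2.5]
```

```bash
 python3 -m pendant '[{"tx":0.001,"ty":0,"tz":0,"twist":0,"claw":0},{"tx":0,"ty":0,"tz":0,"twist":0,"claw":0}]' | grep -E "pos|forc"; python3 -m pendant '[{"tx":0.001,"ty":0,"tz":0,"twist":0,"claw":0},{"tx":0,"ty":0,"tz":0,"twist":0,"claw":0}]' | grep -E "pos|forc"; 
```

```text
position: [613.9, 56.1, 113.0]
contact_force: [-1.6, 2.7, 6.5]
position: [613.9, 56.1, 112.8]
contact_force: [-2.6, 2.2, 11.1]
```

```bash
 python3 -m pendant '[{"tx":0.001,"ty":0,"tz":0,"twist":0,"claw":0},{"tx":0,"ty":0,"tz":0,"twist":0,"claw":0}]' | grep -E "pos|forc" 
```

```text
position: [614.0, 56.2, 112.7]
contact_force: [-4.9, 2.7, 13.6]
```

The roof is at z≈113.2 (force 13.6 N). I back off so the nose sits between lip and roof, then pull out gently.

```bash
 python3 -m pendant '[{"tx":-0.0035,"ty":0,"tz":0,"twist":0,"claw":0},{"tx":0,"ty":0,"tz":0,"twist":0,"claw":0},{"tx":0,"ty":0,"tz":0,"twist":0,"claw":0}]' | grep -E "pos|forc"; python3 -m pendant '[{"tx":0,"ty":0.003,"tz":0,"twist":0,"claw":0},{"tx":0,"ty":0,"tz":0,"twist":0,"claw":0}]' | grep -E "pos|forc"; python3 -m pendant '[{"tx":0,"ty":0.003,"tz":0,"twist":0,"claw":0},{"tx":0,"ty":0,"tz":0,"twist":0,"claw":0}]' | grep -E "pos|forc"
```

```text
position: [613.8, 56.0, 113.3]
contact_force: [1.8, 2.9, 2.1]
position: [610.4, 56.3, 113.3]
contact_force: [0.2, 1.3, 2.0]
position: [607.8, 57.1, 113.7]
contact_force: [2.2, 2.9, 3.0]
```

```bash
 python3 -m pendant '[{"tx":0,"ty":0.002,"tz":0,"twist":0,"claw":0},{"tx":0,"ty":0,"tz":0,"twist":0,"claw":0}]' | grep -E "pos|forc"; python3 -m pendant '[{"tx":0,"ty":0.002,"tz":0,"twist":0,"claw":0},{"tx":0,"ty":0,"tz":0,"twist":0,"claw":0}]' | grep -E "pos|forc"; python3 -m pendant '[{"tx":0,"ty":0.002,"tz":0,"twist":0,"claw":0},{"tx":0,"ty":0,"tz":0,"twist":0,"claw":0}]' | grep -E "pos|forc"
```

```text
position: [606.6, 57.8, 114.2]
contact_force: [3.3, 3.6, 3.0]
position: [605.3, 58.4, 114.5]
contact_force: [5.1, 5.6, 3.8]
position: [604.0, 59.0, 115.0]
contact_force: [6.2, 4.9, 3.5]
```

```bash
python3 - <<'E'
from h import *
a=snapshot("top")[180:260,190:370]; b=snapshot("side")[130:260,270:370]
a=cv2.resize(a,None,fx=2.4,fy=2.4,interpolation=cv2.INTER_CUBIC);b=cv2.resize(b,None,fx=3.5,fy=3.5,interpolation=cv2.INTER_CUBIC)
o=np.zeros((455,790,3),'uint8');o[:a.shape[0],:a.shape[1]]=a;o[:b.shape[0],435:435+b.shape[1]]=b
cv2.imwrite("pics/m6.png",np.clip((o/255.)**.6*255,0,255).astype('uint8'))
E
```

```text
(no output)
```

View pics/m6.png

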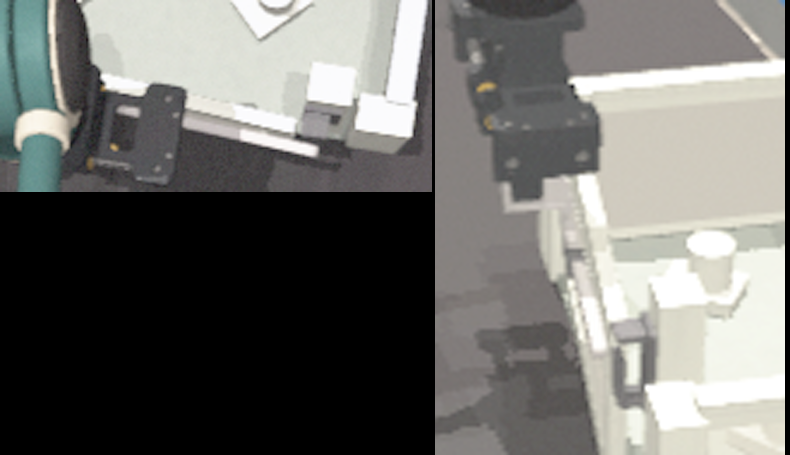

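The bar's tip at top-crop (318,152) now stands in front of the catch at (325,120), so the gate is unlatched and slightly open. I estimate its angle.

```bash
python3 - <<'E'
from w import *
p=onz("top",(322.5,243.3),155); d=p-H
print(p, -np.arctan2(-(d@-xc),d@-yc) ) 
# bar mid offset ~ 15 mm in front of gate
print("a~",np.arctan2(d@-xc,d@-yc)-np.arctan2(15,291))
a=np.arctan2(d@-xc,d@-yc)-np.arctan2(15,291)
show(a=a)
for A in np.arange(.1,1.4,.1):
    al,n=gat(A); print(A.round(1),(H+95*al+41*n)[:2].round(1))
E
```

```text
[ 584.27072772 -133.47723151  155.        ] 0.12967171954361875
a~ 0.07817090859239328
t12.20 p [604.  59. 115.] F [4.8 5.  4.1] w 0.4 q [ 0.06  0.2   1.85  0.    1.08 -1.36] ang z->yc (ccw) 0.0 along/out/z 97.5 41.1 115.0
0.1 [602.9  62.7]
0.2 [595.2  69.5]
0.3 [588.1  77.1]
0.4 [581.8  85.3]
0.5 [576.4  94.1]
0.6 [571.8 103.4]
0.7 [568.3 113.1]
0.8 [565.7 123.1]
0.9 [564.1 133.3]
1.0 [563.5 143.7]
1.1 [564. 154.]
1.2 [565.5 164.2]
1.3 [568.1 174.3]
```

```bash
 python3 -m pendant '[{"tx":0,"ty":0.0048,"tz":0.002,"twist":3.5,"claw":0},{"tx":0,"ty":0.0048,"tz":0.002,"twist":3.5,"claw":0},{"tx":0,"ty":0.0048,"tz":0.002,"twist":3.5,"claw":0},{"tx":0,"ty":0.0048,"tz":0.002,"twist":3.5,"claw":0},{"tx":0,"ty":0,"tz":0,"twist":0,"claw":0}]'; python3 w.py | head -1; python3 -c "
from w import *
show(a=.25)"
```

```text
t: 12.82
position: [586.5, 71.2, 114.6]
eef_rot: [-0.389, 0.589, 0.389, 0.591]
contact_force: [4.9, 3.3, 4.4]
width: 0.7
t12.82 p [586.5  71.2 114.6] F [4.9 3.3 4.4] w 0.7 q [ 0.08  0.18  1.88  0.    1.08 -1.09] ang z->yc (ccw) 14.0 along/out/z 84.7 67.9 114.6
t12.82 p [586.5  71.2 114.6] F [4.9 3.3 4.4] w 0.7 q [ 0.08  0.18  1.88  0.    1.08 -1.09] ang z->yc (ccw) 14.0 along/out/z 98.9 44.8 114.6
```

```bash
 python3 -m pendant '[{"tx":0,"ty":0.0055,"tz":0.003,"twist":3.6,"claw":0},{"tx":0,"ty":0.0055,"tz":0.003,"twist":3.6,"claw":0},{"tx":0,"ty":0.0055,"tz":0.003,"twist":3.6,"claw":0},{"tx":0,"ty":0.0055,"tz":0.003,"twist":3.6,"claw":0},{"tx":0,"ty":0.0055,"tz":0.003,"twist":3.6,"claw":0}]' | grep forc; python3 -c "
from w import *
show(a=.57)"
```

```text
contact_force: [0.9, 0.6, 2.2]
t13.45 p [569.   96.5 113.6] F [0.9 0.6 2.2] w 0.7 q [ 0.13  0.16  1.91 -0.    1.08 -0.72] ang z->yc (ccw) 32.1 along/out/z 100.7 41.3 113.6
```

```bash
 python3 -m pendant '[{"tx":0,"ty":0.0057,"tz":0.0035,"twist":3.5,"claw":0},{"tx":0,"ty":0.0057,"tz":0.0035,"twist":3.5,"claw":0},{"tx":0,"ty":0.0057,"tz":0.0035,"twist":3.5,"claw":0},{"tx":0,"ty":0.0057,"tz":0.0035,"twist":3.5,"claw":0},{"tx":0,"ty":0.0057,"tz":0.0035,"twist":3.5,"claw":0}]' | grep forc; python3 -c "
from w import *
show(a=.87)"
```

```text
contact_force: [-0.9, -1.3, 0.5]
t14.07 p [561.3 128.7 112.5] F [-0.9 -1.3  0.5] w 0.9 q [ 0.18  0.16  1.91 -0.    1.08 -0.36] ang z->yc (ccw) 49.6 along/out/z 98.5 41.3 112.5
```

```bash
 python3 -m pendant '[{"tx":0,"ty":0.0057,"tz":0.0028,"twist":3.5,"claw":0},{"tx":0,"ty":0.0057,"tz":0.0028,"twist":3.5,"claw":0},{"tx":0,"ty":0.0057,"tz":0.0028,"twist":3.5,"claw":0},{"tx":0,"ty":0.0057,"tz":0.0028,"twist":3.5,"claw":0},{"tx":0,"ty":0.0057,"tz":0.0028,"twist":3.5,"claw":0},{"tx":0,"ty":0.0057,"tz":0.0028,"twist":3.5,"claw":0},{"tx":0,"ty":0.0057,"tz":0.0028,"twist":3.5,"claw":0},{"tx":0,"ty":0.0057,"tz":0.0028,"twist":3.5,"claw":0}]' | grep forc; python3 -m pendant '[{"tx":0,"ty":0.0,"tz":0.0,"twist":0,"claw":0},{"tx":0,"ty":0,"tz":0,"twist":0,"claw":0}]' | grep forc; python3 - <<'E'
from w import *
show(a=1.35)
a=snapshot("top")[130:380,120:380]; b=snapshot("side")[110:310,250:420]
a=cv2.resize(a,None,fx=1.6,fy=1.6,interpolation=cv2.INTER_CUBIC);b=cv2.resize(b,None,fx=2,fy=2,interpolation=cv2.INTER_CUBIC)
cv2.imwrite("pics/m7.png",np.clip((np.hstack([a,b])/255.)**.6*255,0,255).astype('uint8'))
E
```

```text
contact_force: [-0.5, -0.7, 0.5]
contact_force: [-1.1, 0.4, 0.9]
t15.32 p [568.7 179.3 113.1] F [-1.1  0.4  0.9] w 0.8 q [ 0.26  0.19  1.87 -0.    1.08  0.21] ang z->yc (ccw) 77.5 along/out/z 96.0 41.2 113.1
```

View pics/m7.png

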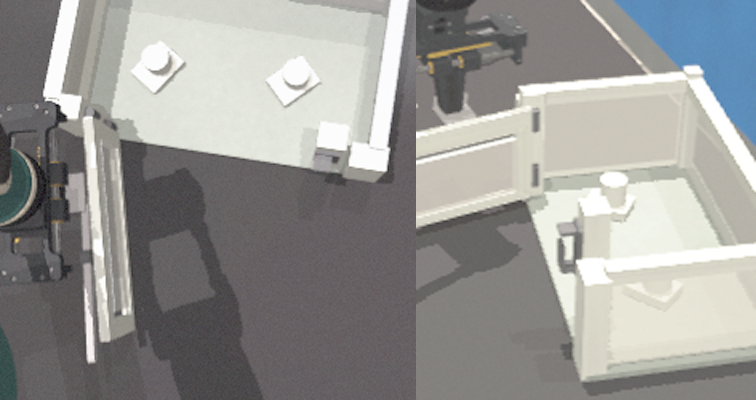

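The gate stands wide open: in the top crop it runs from (93,120) to (115,340), with the fingers on the paddle. I let go straight up, slowly at first.

```bash
 python3 -m pendant '[{"tx":-0.003,"ty":-0.001,"tz":0,"twist":0,"claw":0},{"tx":-0.004,"ty":-0.001,"tz":0,"twist":0,"claw":0},{"tx":-0.005,"ty":0,"tz":0,"twist":0,"claw":0},{"tx":-0.01,"ty":0,"tz":0,"twist":0,"claw":0},{"tx":-0.015,"ty":0,"tz":0,"twist":0,"claw":0},{"tx":-0.03,"ty":0,"tz":0,"twist":0,"claw":0},{"tx":-0.04,"ty":0,"tz":0,"twist":0,"claw":0},{"tx":-0.03,"ty":0,"tz":0,"twist":0,"claw":0}]' | grep -E "pos|forc"; python3 -m pendant '[{"tx":0,"ty":0.05,"tz":0.02,"twist":0,"claw":0},{"tx":0,"ty":0.05,"tz":0.02,"twist":0,"claw":0},{"tx":0,"ty":0.05,"tz":0.02,"twist":0,"claw":0},{"tx":0,"ty":0.04,"tz":0,"twist":0,"claw":0},{"tx":0,"ty":0,"tz":0,"twist":0,"claw":0},{"tx":0,"ty":0,"tz":0,"twist":0,"claw":0}]'; python3 - <<'E'
from w import *
show(a=1.35)
a=snapshot("top")[130:380,120:380]; b=snapshot("side")[110:310,250:420]
a=cv2.resize(a,None,fx=1.6,fy=1.6,interpolation=cv2.INTER_CUBIC);b=cv2.resize(b,None,fx=2,fy=2,interpolation=cv2.INTER_CUBIC)
cv2.imwrite("pics/m8.png",np.clip((np.hstack([a,b])/255.)**.6*255,0,255).astype('uint8'))
E
```

```text
position: [570.4, 178.0, 253.8]
contact_force: [0.6, 0.0, -1.0]
t: 17.18
position: [618.7, 370.6, 251.2]
eef_rot: [-0.021, 0.707, 0.02, 0.707]
contact_force: [0.3, 0.8, 1.4]
width: 0.3
t17.18 p [618.7 370.6 251.2] F [0.3 0.8 1.4] w 0.3 q [ 0.51  0.33  1.44 -0.    1.38  0.45] ang z->yc (ccw) 77.5 along/out/z 34.4 229.1 251.2
```

View pics/m8.png

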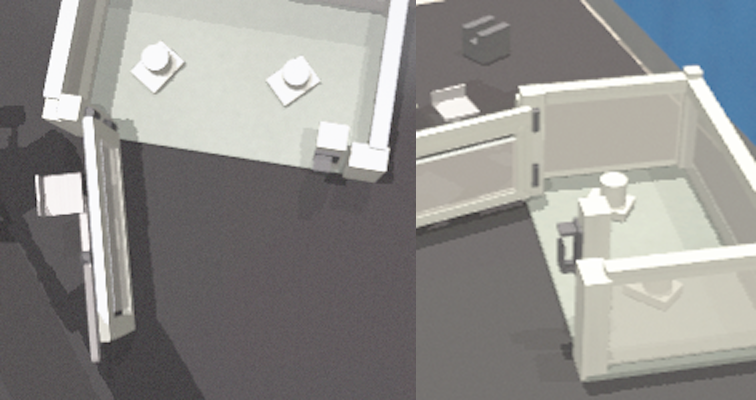

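The gripper is clear, the gate is still open, and the paddle is level at top crop (58,195). One numeric check of the angle before handing in.

```bash
python3 - <<'E'
from w import *
f=lambda u,v:(120+(u+.5)/1.6-.5,130+(v+.5)/1.6-.5)
p,q=onz("top",f(92,122),150),onz("top",f(106,338),150); d=q-p
print(p,q,np.linalg.norm(d),"angle",np.arctan2(d@-xc,d@-yc))
r=[onz("top",f(*c),172) for c in((37,177),(39,214))]; print("rim len",np.linalg.norm(r[1]-r[0]),r)
A=np.arctan2(d@-xc,d@-yc); al,n=gat(A)
print("rim expected at rest",(H+72*al+56*n),(H+118*al+56*n))
s=read_state();print(s["t"],abs(s["dq"]).max()); close_job()
E
```

```text
[657.65521502 138.64991044 150.        ] [407.68585277 118.08740935 150.        ] 250.8136729046801 angle 1.328635938798696
rim len 42.25991718643948 [array([591.0673382 , 194.04425926, 172.        ]), array([548.94310393, 190.66055008, 172.        ])]
rim expected at rest [590.65237611 193.90800567 150.        ] [544.80786253 190.13683207 150.        ]
17.275 0.007454294305159188
the job is handed in; nothing more can be done
```

The gate is open by about 1.33 rad (at least 1.15 was needed) and the job is handed in; no verdict was reported.

- **What I did:** I pressed the paddle down with closed fingertips until the bar met the catch's roof, with a peak reading of about 15 N in total. I eased off slightly, pulled the gate out by the rim at about 0.5 rad/s, then lifted off and moved the arm clear.
- **Last checks:**
  - The paddle rim lies within about 4 mm of where a dropped latch would put it. This top view cannot confirm the lever angle to 0.03 rad, so the drop rests on gravity and the clear gripper.
  - The last pictures show the gate unchanged after letting go. The castings look unmoved. The magnet stand was never near the arm's path, but it was not in the last crops.
  - The arm was at rest and clear, with force readings at noise level. The clock stood at 17.3 s.
- **What disagreed:** The fingertips looked 25–40 mm higher in the side view than the reported TCP. They touched the paddle at a reported z of about 121 mm, where 155 mm was expected. I did not find the cause and worked from force instead.

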